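# Clamp a sample jar in the mixer and start its program

### The arm

A 6-joint arm with a two-finger parallel gripper is mounted at the origin on the work surface. World frame = base frame: x ahead of the robot, y to its left, z up, the work surface at z = 0. Lengths are in m, angles in rad, forces in N, time in s.
With the tool pointing down it reaches from about 0.4 to 0.825 m from the base axis. Payload 7 kg.
Tool frame: the origin (TCP) lies at the very end of the fingers, on their centre line; the grasp point (between the pads) lies 19 mm behind it (arm.grasp_offset is the distance from the TCP to the grasp point, in m); z points along the fingers, y is the line along which they close (so a half turn about z gives the same grasp; the last joint's range is limited). The gripper opens to 88 mm and grips with 3 to 60 N. Pads are 19 mm wide; open, the fingers measure 130 mm over their backs; the gripper's body (78 mm by 193 mm) begins 47 mm behind the grasp point.
Start: joints at [-0.886, 0.359, 0.012, 0, -1.224, -0.288], TCP at [0.261, -0.623, 0.227] pointing down, gripper open.
Joint ranges: [-3.07, 3.07], [-1.43, 2.12], [-1.02, 1.25], [-3.03, 1.67], [-3.05, -0], [-3.03, 3.03]. Speed limits (rad/s): [2.39, 2.39, 3.01, 3.14, 3.14, 3.14].

### API

Orientations are given as [roll, pitch, yaw] about the fixed x, y, z axes, in that order (R = Rz(yaw) Ry(pitch) Rx(roll)).
In Python, from station import get_state, cams, arm, nets gives the robot as it stands.
- The arm moves only by the shell command python3 -m creep 'ROWS' [FORCE]. ROWS is a JSON object of lists of equal length, an entry for each row: "translation": the shift along the world's x, y, z in mm, a list of three; "spin": the turn about the world's z in rad; "gripper": the opening, from 0 (shut) to 1 (fully open). In form: {"translation": [[dx, dy, dz], ...], "spin": [spin, ...], "gripper": [gripper, ...]}. A call has 1 to 8 rows; each row shifts and turns the commanded pose from where the row before left it; what a row does not reach is not made up. A row lasts 1/10 s, in which the tool goes at most 50 mm and 8.59 degrees, less where a joint would pass 70% of its speed; a pose out of reach is approached as far as the arm can. A call is refused whole if a number of a shift passes 50 or a number of a turn 0.15, either way. A call with a gripper value outside its range is refused whole. The fingers move at their own pace and stop on an object; FORCE is the grip in N (left out, the last holds). Time passes only in rows, so rows that do not move let the fingers close. It gives the time, the measured TCP pose, the force, the opening and the grip force at its end, in the units of the state.
- get_state(): the state, without advancing time (a new reading comes with each control period).
- cams.grab_frame(name): name is "side" or "top"; returns a dict with "img" (384x512x3 uint8, red, green, blue), "mtx" (3x3 intrinsics, pixels), "R" (3x3) and "t" (3): a world point X has camera coordinates R X + t. Camera axes: x right, y down, z forward; pixel columns grow to the right and rows downward; lengths in m; the calibration is good to about 2 mm. A picture is of the moment at which its call begins. There is no depth.
- arm.job_done(): hands the job in; it is judged then, once.
Trained networks look in the newest picture that a camera, given by its name, has taken for a name from the list of things; names that differ only in an ending like _2 or _b are one class to them, and where a whole thing is asked for, a point or a joint stands for the part that bears it (a point fixed in the world has none). Each returns a list of dicts, best first, with "confidence" (0 to 1); they miss things now and then, are a little off and sometimes report something else, mostly with a low value. They report only what shows in the picture. A call takes as long as a camera call.
- nets.search_frame(camera, label): "centre" ([x, y, z] in m, in world coordinates, good to about 4 mm: the middle of the surface that is visible of it).
- nets.pinpoint(camera, label): "centre" ([x, y, z] in m, in world coordinates, good to about 4 mm: a listed point, or the origin of a listed thing).
The state is a dict: "t": time; "q": joint angles; "qd": joint speeds; "joint_efforts": joint torques, N m; "eef_pos": TCP position; "ee_rot": TCP orientation; "force": force on the tool from outside, world axes, zero at the start; "moment": the same for the moment, N m; "width": finger opening in m; "gripper_force": force on a finger pad.
Only numpy, scipy, OpenCV 4.12 (cv2) and the standard library are available. Lean on these libraries where they do the work, as an engineer would, in place of code of your own. Each camera call takes 0.05 s, during which the arm holds its last target. There are 200 camera calls.

### The job

Lift the short wide sample jar from the tray, set it down upright in the middle of the mixer's open chuck (do not let go before it stands on the seat), then let go and turn the chuck's sleeve clockwise by its upright handle until the three jaws grip the jar. Only then key in the mixing program on the console by pressing these keys fully down one at a time, letting each spring back up: the square, the cross, the triangle, then the bar. Leave the other two keys unpressed, the jar clamped and everything else standing where it is.

Things in the scene. Friction and masses are not known exactly. Their poses are not given: they have to be found in the camera images.
- jar: the sample jar: short, wide, white, with a screw cap as wide as its body, 58 mm diameter, 85 mm tall, about 0.18 kg; origin at the centre of its underside, z up its axis. It is the only capped thing under 100 mm tall on the tray (white, 210 x 210 mm, 16 mm rim), where it stands among three other vessels, centres about 104 mm apart
- seat (a point): centre of the top face of the round rubber seat of the mixer's chuck (66 mm diameter, 55 mm above the bench), on the chuck's upright axis. The mixer is a round grey drum 190 mm across. Three jaws stand round the seat, 23 mm above it; open, their faces are 38 mm from the axis
- sleeve (a joint): turn of the chuck's sleeve, the metal ring of 78 mm outer radius round the jaws, in rad: 0 = fully open, it grows clockwise seen from above and drives all three jaws inwards together by 12 mm per rad (stop at 1.4); they meet the jar at about 0.75. Stiff enough to stay where it is left: about 4 N at the handle moves it
- handle_top (a point): centre of the top of the sleeve's upright round handle, a steel pin 14 mm in diameter, whose top 40 mm is free to grip or push; its axis is 75 mm from the chuck's axis and its top 112 mm above the bench (57 mm above the seat)
- key_square_top (a point): centre of the top face of the 36 x 36 mm square key; 12 mm thick, top 56 mm above the bench; axes are those of the console: +x to its far side. The console is grey, 190 mm deep (x) x 200 mm wide (y), 35 mm tall with a strip 63 mm tall along its far edge; its six keys sit in two rows of three in any order, centres 58 to 60 mm apart
- key_square (a joint): how far the square key is pressed, m: 0 up, 0.006 fully down; springs back, about 1.5 N to start and 5 N fully down
- key_cross_top (a point): centre of the top face of the plus-shaped key, two crossing bars 44 x 14 mm; 12 mm thick, top 56 mm above the bench; axes are those of the console: +x to its far side.
- key_cross (a joint): how far the cross key is pressed, m: 0 up, 0.006 fully down; springs back, about 1.5 N to start and 5 N fully down
- key_triangle_top (a point): centre of the top face of the equilateral triangular key, 43 mm sides; 12 mm thick, top 56 mm above the bench; axes are those of the console: +x to its far side.
- key_triangle (a joint): how far the triangle key is pressed, m: 0 up, 0.006 fully down; springs back, about 1.5 N to start and 5 N fully down
- key_bar_top (a point): centre of the top face of the narrow oblong key, 16 x 44 mm; 12 mm thick, top 56 mm above the bench; axes are those of the console: +x to its far side.
- key_bar (a joint): how far the bar key is pressed, m: 0 up, 0.006 fully down; springs back, about 1.5 N to start and 5 N fully down
- key_round_top (a point): centre of the top face of the round key, 38 mm across (not part of the sequence); 12 mm thick, top 56 mm above the bench; axes are those of the console: +x to its far side.
- key_round (a joint): how far the round key is pressed, m: 0 up, 0.006 fully down; springs back, about 1.5 N to start and 5 N fully down
- key_ushape_top (a point): centre of the top face of the U-shaped key, 34 x 40 mm, hollow in the middle and open on one side (not part of the sequence); 12 mm thick, top 56 mm above the bench; axes are those of the console: +x to its far side.
- key_ushape (a joint): how far the ushape key is pressed, m: 0 up, 0.006 fully down; springs back, about 1.5 N to start and 5 N fully down
- jaw0: steel chuck jaw, 16 mm wide, 23 mm tall, one of three at 120 degrees, sliding radially; origin on the chuck's axis at seat height, x pointing outwards along its slide
- jaw1: steel chuck jaw, 16 mm wide, 23 mm tall, one of three at 120 degrees, sliding radially; origin on the chuck's axis at seat height, x pointing outwards along its slide
- jaw2: steel chuck jaw, 16 mm wide, 23 mm tall, one of three at 120 degrees, sliding radially; origin on the chuck's axis at seat height, x pointing outwards along its slide
- tall_bottle: bystander: bottle 60 mm diameter, 165 mm tall, on the tray; origin under its centre
- slim_bottle: bystander: bottle 42 mm diameter, 120 mm tall, on the tray; origin under its centre
- beaker: bystander: open cup 64 mm across, 80 mm tall, on the tray; origin under its centre
- tip_box: bystander: white box 32 x 70 x 45 mm tall standing on the console behind the keys; origin under its centre
- media_bottle: bystander: bottle 64 mm diameter, 150 mm tall, at the back; origin under its centre

How it is judged:
On the way, in this order (a step that is already met when the one before it is completed fails the run):
1. the jar stands upright on the chuck's seat between the jaws, still held by the fingers (set down, not dropped) (horizontal distance between jar and seat below 0.01 m and z of jar in the frame of seat between -0.004 and 0.005 m and angle between jar's own z axis and vertical below 0.1 rad and contact force between the fingers and jar above 0.3 N), for 0.05 s.
2. the jar is let go and the sleeve is turned until the jaws have closed on it and clamp it (at least two of the three press with over 0.5 N), centred within 4 mm (horizontal distance between jar and seat below 0.004 m and z of jar in the frame of seat between -0.004 and 0.005 m and angle between jar's own z axis and vertical below 0.1 rad and value of joint sleeve above 0.65 rad and (contact force between each of jaw0, jaw1 and jar above 0.5 N or contact force between each of jaw1, jaw2 and jar above 0.5 N or contact force between each of jaw0, jaw2 and jar above 0.5 N) and contact force between the fingers and jar below 0.05 N), for 0.2 s.
3. the square key is pressed home (at least 4.5 mm of its 6 mm) with every other key up (value of joint key_square above 0.0045 m and value of joint each of key_cross, key_triangle, key_bar, key_round, key_ushape below 0.0015 m), for 0.05 s.
4. the square key is let up again, all keys up (value of joint each of key_square, key_cross, key_triangle, key_bar, key_round, key_ushape below 0.0015 m), for 0.05 s.
5. the cross key is pressed home (at least 4.5 mm of its 6 mm) with every other key up (value of joint key_cross above 0.0045 m and value of joint each of key_square, key_triangle, key_bar, key_round, key_ushape below 0.0015 m), for 0.05 s.
6. the cross key is let up again, all keys up (all of step 4), for 0.05 s.
7. the triangle key is pressed home (at least 4.5 mm of its 6 mm) with every other key up (value of joint key_triangle above 0.0045 m and value of joint each of key_square, key_cross, key_bar, key_round, key_ushape below 0.0015 m), for 0.05 s.
8. the triangle key is let up again, all keys up (all of step 6), for 0.05 s.
9. the bar key is pressed home (at least 4.5 mm of its 6 mm) with every other key up (value of joint key_bar above 0.0045 m and value of joint each of key_square, key_cross, key_triangle, key_round, key_ushape below 0.0015 m), for 0.05 s.
10. the bar key is let up again, all keys up (all of step 8), for 0.05 s.
At the end, for the whole second after the job is handed in: the jar stands at rest and upright (within 0.1 rad) on the chuck's seat, within 4 mm of its axis and 5 mm of its height, clamped: sleeve beyond 0.65 rad and at least two of the three jaws pressing on it with over 0.5 N; all six keys are up (pressed less than 1.5 mm) (all of step 10 and horizontal distance between jar and seat below 0.004 m and z of jar in the frame of seat between -0.004 and 0.005 m and angle between jar's own z axis and vertical below 0.1 rad and value of joint sleeve above 0.65 rad and (contact force between each of jaw0, jaw1 and jar above 0.5 N or contact force between each of jaw1, jaw2 and jar above 0.5 N or contact force between each of jaw0, jaw2 and jar above 0.5 N) and linear speed of jar below 0.02 m/s); the robot touches nothing.
It fails at once if the round key or the U-shaped key is pressed (over 3 mm) (value of joint any of key_round, key_ushape above 0.003 m).
It fails at once if two keys are pressed at once (over 3 mm) (value of joint each of key_square, key_cross above 0.003 m or value of joint each of key_square, key_triangle above 0.003 m or value of joint each of key_square, key_bar above 0.003 m or value of joint each of key_cross, key_triangle above 0.003 m or value of joint each of key_cross, key_bar above 0.003 m or value of joint each of key_triangle, key_bar above 0.003 m).
It fails at once if a key is pressed (over 3 mm) before the chuck is closed (sleeve under 0.5 rad) (value of joint sleeve below 0.5 rad and value of joint any of key_square, key_cross, key_triangle, key_bar above 0.003 m).
It fails at once if the jar is tipped over (beyond 0.8 rad) (angle between jar's own z axis and vertical above 0.8 rad).
It fails at once if a bystander is moved over 30 mm or tipped beyond 0.5 rad (distance of any of tall_bottle, slim_bottle, beaker, tip_box, media_bottle from where it was at the start of the episode above 0.03 m or angle between any of tall_bottle, slim_bottle, beaker, tip_box, media_bottle's own z axis and vertical above 0.5 rad).
It also fails if it takes over 69 s, if anything falls off the work surface, if the arm or the gripper's body presses on something with over 40 N, if the wrist force passes 120 N, or if a joint passes its speed limit or range.

## Working session

There is one attempt and no reset: what is moved stays moved. The work goes in short steps, Python scripts to look and compute and a shell command to move; the robot and the scene stay as the last step left them, time stands still between calls to the robot, and variables do not carry over. Pictures are saved under pics/ and viewed, at most 10 in all, crops included, and the job is handed in when it is done.

```bash
mkdir -p pics
cat > look.py <<'E'
from station import get_state, cams, arm, nets
import cv2, numpy as np
def save(c,f):
    d=cams.grab_frame(c); cv2.imwrite('pics/'+f,d['img'][:,:,::-1]); return d
E
python3 - <<'E'
from look import *
for c in ('top','side'):
    save(c,c+'0.png')
    for l in ['jar','seat','handle_top','key_square_top','key_cross_top','key_triangle_top','key_bar_top','key_round_top','key_ushape_top','tall_bottle','slim_bottle','beaker','tip_box','media_bottle','jaw0','jaw1','jaw2']:
        print(c,l,[(np.round(r['centre'],3).tolist(),round(r['confidence'],2)) for r in nets.pinpoint(c,l)[:3]])
s=get_state(); print(s['t'],s['eef_pos'],s['ee_rot'],s['width'],s['force'])
E
```

```text
top jar [([0.51, 0.06, 0.004], 0.85)]
top seat [([0.494, 0.297, 0.06], 0.89)]
top handle_top [([0.457, 0.235, 0.113], 0.75)]
top key_square_top [([0.506, -0.282, 0.055], 0.43)]
top key_cross_top [([0.767, 0.144, -0.001], 0.68), ([0.44, -0.334, 0.056], 0.61)]
top key_triangle_top [([0.451, -0.274, 0.051], 0.46)]
top key_bar_top [([0.489, -0.343, 0.058], 0.55)]
top key_round_top [([0.519, -0.221, 0.058], 0.68)]
top key_ushape_top [([0.492, 0.297, 0.061], 0.64), ([0.462, -0.214, 0.055], 0.42)]
top tall_bottle [([0.526, -0.038, 0.004], 0.86)]
top slim_bottle [([0.616, 0.076, -0.001], 0.6)]
top beaker [([0.631, -0.024, 0.001], 0.88), ([0.506, 0.06, 0.004], 0.15)]
top tip_box [([0.567, -0.258, 0.035], 0.89)]
top media_bottle [([0.766, 0.146, 0.002], 0.59)]
top jaw0 [([0.489, 0.301, 0.056], 0.65), ([0.499, 0.3, 0.055], 0.47)]
top jaw1 [([0.489, 0.301, 0.056], 0.65), ([0.499, 0.3, 0.055], 0.47)]
top jaw2 [([0.489, 0.301, 0.056], 0.65), ([0.499, 0.3, 0.055], 0.47)]
side jar [([0.505, 0.062, 0.004], 0.8), ([0.564, -0.256, 0.036], 0.4)]
side seat [([0.494, 0.3, 0.054], 0.96)]
side handle_top [(
[... 255 characters left out ...]
.062], 0.6)]
side key_round_top [([0.518, -0.228, 0.056], 0.53)]
side key_ushape_top [([0.635, -0.024, 0.003], 0.58), ([0.461, -0.215, 0.058], 0.42)]
side tall_bottle [([0.523, -0.039, 0.004], 0.76), ([0.458, 0.236, 0.113], 0.5)]
side slim_bottle [([0.613, 0.084, 0.003], 0.9)]
side beaker [([0.634, -0.024, 0.004], 0.71), ([0.505, 0.06, 0.005], 0.55)]
side tip_box [([0.568, -0.256, 0.035], 0.88)]
side media_bottle [([0.768, 0.142, -0.001], 0.66), ([0.438, -0.329, 0.059], 0.56), ([0.506, 0.06, 0.003], 0.29)]
side jaw0 []
side jaw1 []
side jaw2 []
1.8 [ 0.26084565 -0.62254106  0.22655998] [ 3.14157642e+00  1.68389553e-05 -2.74482841e+00] 0.08735868504358645 [-0.13701365 -0.00488145 -0.27561401]
```

View pics/top0.png

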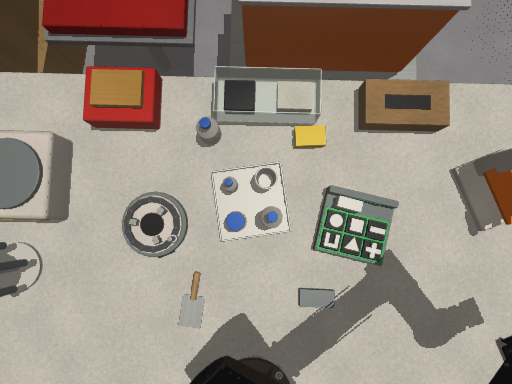

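View pics/side0.png

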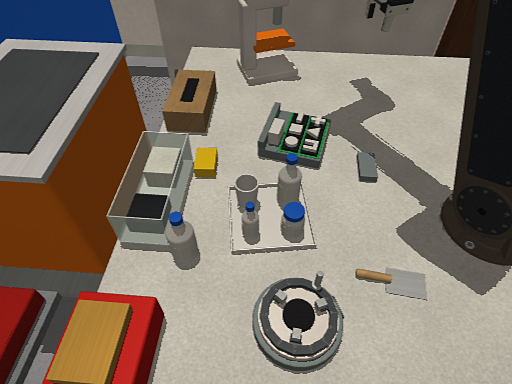

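The top view shows the blue-capped jar at about (235,222), the chuck at (153,224) with its handle towards (172,238), and the keys as square (356,226), cross (373,250), triangle (352,244), bar (377,230). The side view agrees: jar at (293,215), handle at (319,280). The network positions match both pictures. I'll fly above the jar with the closing line at 150°, which clears its neighbours.

```bash
python3 -m creep '{"translation":[[15,43,4],[15,43,4],[15,43,4],[15,43,4],[15,43,4],[15,43,4],[15,43,4],[15,43,4]],"spin":[0.041,0.041,0.041,0.041,0.041,0.041,0.041,0.041],"gripper":[1,1,1,1,1,1,1,1]}' 25
python3 -m creep '{"translation":[[16,43,0],[16,43,0],[16,43,0],[16,43,0],[16,43,0],[16,43,0],[16,43,0],[16,40,0]],"spin":[0.041,0.041,0.041,0.041,0.041,0.041,0.041,0.041],"gripper":[1,1,1,1,1,1,1,1]}'
python3 -m creep '{"translation":[[0,0,0],[0,0,0]],"spin":[0,0],"gripper":[1,1]}'
cat > fit.py <<'E'
from look import *
K={'round':(1,1),'square':(1,0),'bar':(1,-1),'ushape':(0,1),'triangle':(0,0),'cross':(0,-1)}
def near(c,l,p,tol=.02):
    return [r['centre'] for r in nets.pinpoint(c,l) if np.hypot(*(np.array(r['centre'])[:2]-p))<tol]
E
python3 - <<'E'
from fit import *
import glob
for c in ('top','side'):
    d=save(c,c+'1.png')
    for l,p in [('seat',(.494,.298)),('handle_top',(.458,.234)),('jar',(.508,.061)),('tall_bottle',(.525,-.038)),('slim_bottle',(.614,.08))]: print(c,l,np.round(near(c,l,p),4).tolist())
    for k in K: print(c,k,[np.round(r['centre'],4).tolist() for r in nets.pinpoint(c,'key_%s_top'%k) if r['centre'][1]<-.15])
E
```

```text
t: 2.6
eef_pos: [0.3811, -0.2769, 0.2591]
ee_rot: [-3.141, 0.001, -2.415]
force: [1.2, 0.3, -0.2]
width: 0.0877
gripper_force: 0.0
t: 3.4
eef_pos: [0.5092, 0.0646, 0.259]
ee_rot: [-3.141, 0.001, -2.086]
force: [0.4, -1.3, -0.2]
width: 0.0879
gripper_force: 0.0
t: 3.6
eef_pos: [0.5088, 0.0633, 0.2582]
ee_rot: [3.141, -0.001, -2.087]
force: [-0.8, -0.3, 0.3]
width: 0.0873
gripper_force: 0.0
top seat [[0.4938, 0.2963, 0.0603]]
top handle_top []
top jar []
top tall_bottle [[0.5244, -0.0395, 0.0042]]
top slim_bottle [[0.6134, 0.0807, -0.0]]
top round [[0.5157, -0.2227, 0.0559]]
top square [[0.5075, -0.2827, 0.0546]]
top bar [[0.4874, -0.345, 0.0582]]
top ushape [[0.4645, -0.212, 0.0528]]
top triangle [[0.4508, -0.2721, 0.0503]]
top cross [[0.4335, -0.334, 0.0567], [0.5643, -0.2607, 0.0338]]
side seat [[0.4915, 0.2995, 0.0533]]
side handle_top [[0.4577, 0.2379, 0.1109]]
side jar [[0.5075, 0.0618, 0.0031]]
side tall_bottle [[0.5202, -0.0383, 0.0025]]
side slim_bottle [[0.6131, 0.0836, 0.0038]]
side round [[0.5207, -0.2252, 0.0566]]
side square [[0.5039, -0.2821, 0.059]]
side bar []
side ushape []
side triangle [[0.4513, -0.2683, 0.0557]]
side cross []
```

```bash
python3 -m creep '{"translation":[[-1,-2,-30],[0,0,-30],[0,0,-30],[0,0,-30],[0,0,-20],[0,0,-15],[0,0,0],[0,0,0]],"spin":[0,0,0,0,0,0,0,0],"gripper":[1,1,1,1,1,1,1,1]}'
python3 - <<'E'
from look import *
save('side','side2.png')
E
```

```text
t: 5.6
eef_pos: [0.5081, 0.0605, 0.1039]
ee_rot: [-3.142, -0.0, -2.089]
force: [-0.1, -0.5, -0.3]
width: 0.0874
gripper_force: 0.0
```

View pics/side2.png

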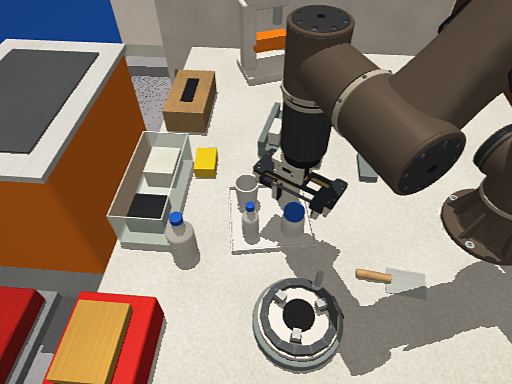

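The gripper body (265–345, 160–210) lies along the closing line, clear of the tall and slim bottles, and the blue cap at (293,210) is below the fingers. Next: descend and grip.

```bash
python3 -m creep '{"translation":[[0,0,-14],[0,0,-14],[0,0,-14],[0,0,-14],[0,0,0],[0,0,0]],"spin":[0,0,0,0,0,0],"gripper":[1,1,1,1,1,1]}'
python3 -m creep '{"translation":[[0,0,0],[0,0,0],[0,0,0],[0,0,0],[0,0,0],[0,0,0],[0,0,0],[0,0,0]],"spin":[0,0,0,0,0,0,0,0],"gripper":[0.5,0.4,0.4,0.4,0.4,0.4,0.4,0.4]}' 25
```

```text
t: 6.25
eef_pos: [0.5085, 0.0607, 0.0485]
ee_rot: [-3.141, 0.001, -2.088]
force: [0.2, 0.1, 0.6]
width: 0.0878
gripper_force: 0.0
t: 7.05
eef_pos: [0.5083, 0.0605, 0.0479]
ee_rot: [-3.141, 0.0, -2.089]
force: [1.4, -2.5, 5.5]
width: 0.0569
gripper_force: 25.0
```

```bash
python3 -m creep '{"translation":[[0,0,10],[0,0,20],[0,0,30],[0,0,30],[0,0,30],[0,0,30],[0,0,0],[0,0,0]],"spin":[0,0,0,0,0,0,0,0],"gripper":[0.4,0.4,0.4,0.4,0.4,0.4,0.4,0.4]}'
python3 -m creep '{"translation":[[-1,20,0],[-2,35,0],[-2,35,0],[-2,35,0],[-2,35,0],[-2,30,0],[-2,25,0],[-2,10,0]],"spin":[0,0,0,0,0,0,0,0],"gripper":[0.4,0.4,0.4,0.4,0.4,0.4,0.4,0.4]}'
python3 -m creep '{"translation":[[0,0,0],[0,0,0],[0,0,0]],"spin":[0,0,0],"gripper":[0.4,0.4,0.4]}'
python3 - <<'E'
from fit import *
for c in ('top','side'):
  save(c,c+'3.png')
  for l in ('jar','seat','handle_top'):
    print(c,l,[(np.round(r['centre'],4).tolist(),round(r['confidence'],2)) for r in nets.pinpoint(c,l)[:2]])
E
```

```text
t: 7.85
eef_pos: [0.5073, 0.0606, 0.1978]
ee_rot: [3.141, 0.001, -2.089]
force: [0.4, -0.4, -3.2]
width: 0.0567
gripper_force: 25.0
t: 8.65
eef_pos: [0.4917, 0.2868, 0.1955]
ee_rot: [3.14, -0.003, -2.088]
force: [0.4, -0.4, -2.8]
width: 0.0571
gripper_force: 25.0
t: 8.95
eef_pos: [0.4926, 0.2843, 0.1971]
ee_rot: [3.141, -0.001, -2.09]
force: [-0.2, -0.2, -2.0]
width: 0.0567
gripper_force: 25.0
top jar [([0.4899, 0.2876, 0.1549], 0.67), ([0.4898, 0.301, 0.0565], 0.66)]
top seat [([0.4916, 0.2968, 0.0566], 0.73)]
top handle_top [([0.4559, 0.2342, 0.1085], 0.93), ([0.631, -0.0217, 0.002], 0.46)]
side jar [([0.4918, 0.2847, 0.152], 0.87)]
side seat [([0.4919, 0.3003, 0.0545], 0.82)]
side handle_top []
```

View pics/side3.png

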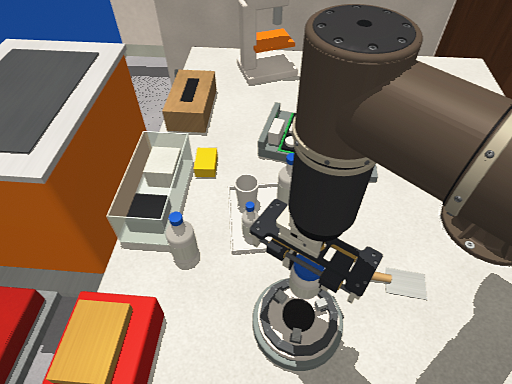

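The jar hangs upright at about (305,280), above the open seat at (298,315). I'll refine the seat, handle and key positions by pixel segmentation in the first pictures.

```bash
cat >> fit.py <<'E'
def ray(d,uv,z):
    p=np.linalg.inv(d['mtx'])@[uv[0],uv[1],1]; D=d['R'].T@p; C=-d['R'].T@d['t']
    return C+D*(z-C[2])/D[2]
def proj(d,X):
    c=d['R']@np.array(X)+d['t']; p=d['mtx']@c; return p[:2]/p[2]
def blobs(img,thr,X,d,inv,win):
    u,v=proj(d,X).round().astype(int)
    g=cv2.cvtColor(img,cv2.COLOR_BGR2GRAY); m=(g<thr) if inv else (g>thr)
    n,l,s,c=cv2.connectedComponentsWithStats(m.astype(np.uint8))
    w=[(s[i,4],c[i]) for i in range(1,n) if abs(c[i][0]-u)<win and abs(c[i][1]-v)<win and s[i,4]<900]
    return max(w,key=lambda a:a[0]) if w else None
E
python3 - <<'E'
from fit import *
P={'square':(.506,-.2825),'cross':(.439,-.333),'triangle':(.452,-.271),'bar':(.491,-.344),'round':(.518,-.224),'ushape':(.462,-.214)}
for c in ('top','side'):
    d=cams.grab_frame(c); img=cv2.imread('pics/%s0.png'%c)
    b=blobs(img,45,(.493,.298,.055),d,True,12)
    if b: print(c,'seat',b[0],ray(d,b[1],.055).round(4))
    for k in P:
        b=blobs(img,170,(*P[k],.056),d,False,8)
        if b: print(c,k,b[0],b[1].round(1),ray(d,b[1],.056).round(4))
E
```

```text
top seat 128 [0.4821 0.2931 0.055 ]
top square 145 [356.5 224.9] [ 0.504  -0.2834  0.056 ]
top cross 106 [372.9 250. ] [ 0.4349 -0.3298  0.056 ]
top triangle 93 [352.2 245. ] [ 0.4473 -0.2715  0.056 ]
top bar 72 [377.2 230. ] [ 0.4913 -0.3418  0.056 ]
top round 129 [335.9 220. ] [ 0.5166 -0.225   0.056 ]
top ushape 118 [331.3 240.8] [ 0.4577 -0.2123  0.056 ]
side seat 792 [0.494 0.3   0.055]
side square 79 [295.5 127.5] [ 0.5064 -0.2838  0.056 ]
side triangle 49 [314.3 130.8] [ 0.4491 -0.2731  0.056 ]
side round 74 [290.8 139.9] [ 0.5197 -0.2259  0.056 ]
side ushape 77 [310.9 144. ] [ 0.4604 -0.2128  0.056 ]
```

```bash
python3 -m creep '{"translation":[[2,14,0],[0,0,-20],[0,0,-20],[0,0,-20],[0,0,-15],[0,0,-10],[0,0,-4],[0,0,0]],"spin":[0,0,0,0,0,0,0,0],"gripper":[0.4,0.4,0.4,0.4,0.4,0.4,0.4,0.4]}'
python3 -m creep '{"translation":[[0,0,0],[0,0,0],[0,0,-3],[0,0,0]],"spin":[0,0,0,0],"gripper":[0.4,0.4,0.4,0.4]}'
python3 -m creep '{"translation":[[0,0,-2],[0,0,0]],"spin":[0,0],"gripper":[0.4,0.4]}'
python3 - <<'E'
from fit import *
for c in ('top','side'):
  save(c,c+'4.png')
  for l in ('jar','seat'):
    print(c,l,[(np.round(r['centre'],4).tolist(),round(r['confidence'],2)) for r in nets.pinpoint(c,l)[:2]])
E
```

```text
t: 10.25
eef_pos: [0.4949, 0.2997, 0.1083]
ee_rot: [-3.142, -0.001, -2.089]
force: [-0.0, 0.0, -2.1]
width: 0.0566
gripper_force: 25.0
t: 10.65
eef_pos: [0.4948, 0.2994, 0.1056]
ee_rot: [3.141, 0.0, -2.089]
force: [1.1, -0.1, -2.7]
width: 0.0568
gripper_force: 25.0
t: 10.85
eef_pos: [0.4947, 0.2994, 0.1033]
ee_rot: [3.141, -0.0, -2.089]
force: [-0.0, -0.5, -2.2]
width: 0.0568
gripper_force: 25.0
top jar [([0.4945, 0.3031, 0.0607], 0.62)]
top seat [([0.4931, 0.2988, 0.0597], 0.97)]
side jar [([0.4934, 0.3014, 0.0585], 0.61)]
side seat [([0.4906, 0.3004, 0.0522], 0.62)]
```

View pics/side4.png

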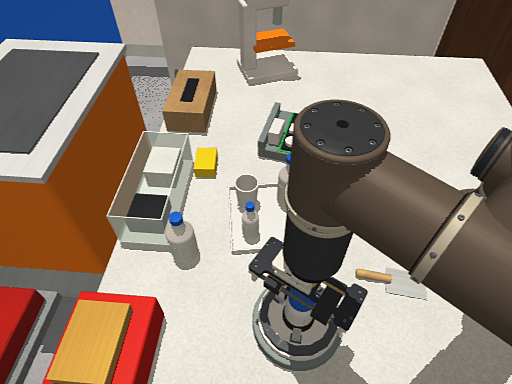

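The jar (300,305) is centred between the jaws just above the seat. I'll lower it in small steps until contact.

```bash
for i in 1; do python3 -m creep '{"translation":[[0,-1,-1],[0,0,-1],[0,0,0]],"spin":[0,0,0],"gripper":[0.4,0.4,0.4]}'
python3 -m creep '{"translation":[[0,0,-1],[0,0,0]],"spin":[0,0],"gripper":[0.4,0.4]}'
python3 -m creep '{"translation":[[0,0,-1],[0,0,0]],"spin":[0,0],"gripper":[0.4,0.4]}'; done
```

```text
t: 11.45
eef_pos: [0.4947, 0.2983, 0.1014]
ee_rot: [3.141, -0.0, -2.089]
force: [-0.6, 0.4, -2.5]
width: 0.0565
gripper_force: 25.0
t: 11.65
eef_pos: [0.4948, 0.2984, 0.1004]
ee_rot: [3.142, -0.0, -2.089]
force: [-0.1, -0.6, -1.8]
width: 0.0567
gripper_force: 25.0
t: 11.85
eef_pos: [0.4948, 0.2985, 0.0994]
ee_rot: [3.142, -0.0, -2.089]
force: [-0.0, -0.8, -2.1]
width: 0.0567
gripper_force: 25.0
```

```bash
for i in 1; do python3 -m creep '{"translation":[[0,0,-1],[0,0,0]],"spin":[0,0],"gripper":[0.4,0.4]}'
python3 -m creep '{"translation":[[0,0,-1],[0,0,0]],"spin":[0,0],"gripper":[0.4,0.4]}'; done
```

```text
t: 12.05
eef_pos: [0.4949, 0.2985, 0.099]
ee_rot: [-3.141, 0.0, -2.089]
force: [-1.8, -0.7, 2.0]
width: 0.0571
gripper_force: 25.0
t: 12.25
eef_pos: [0.495, 0.2985, 0.0989]
ee_rot: [-3.141, 0.001, -2.088]
force: [-4.3, -2.2, 9.4]
width: 0.0568
gripper_force: 25.0
```

```bash
python3 -m creep '{"translation":[[0,0,1],[0,0,0],[0,0,0],[0,0,0],[0,0,0],[0,0,0]],"spin":[0,0,0,0,0,0],"gripper":[0.8,0.9,1,1,1,1]}'
python3 -m creep '{"translation":[[0,0,5],[0,0,20],[0,0,25],[0,0,17],[0,0,0]],"spin":[0,0,0,0,0],"gripper":[1,1,1,1,1]}'
python3 -m creep '{"translation":[[-10,-16,0],[-10,-16,0],[-10,-16,0],[-8,-16,0],[0,0,0],[0,0,0],[0,0,0]],"spin":[0,0,0,0,0,0,0],"gripper":[0.6,0.5,0.5,0.5,0.5,0.5,0.5]}' 10
python3 - <<'E'
from fit import *
for c in ('top','side'):
  save(c,c+'5.png')
  for l in ('jar','handle_top'):
    print(c,l,[(np.round(r['centre'],4).tolist(),round(r['confidence'],2)) for r in nets.pinpoint(c,l)[:2]])
E
```

```text
t: 12.85
eef_pos: [0.4948, 0.2984, 0.0984]
ee_rot: [-3.142, -0.0, -2.089]
force: [-1.1, -0.7, -0.2]
width: 0.087
gripper_force: 0.0
t: 13.35
eef_pos: [0.4961, 0.2996, 0.1688]
ee_rot: [-3.14, 0.005, -2.088]
force: [-0.8, 0.5, -0.3]
width: 0.0877
gripper_force: 0.0
t: 14.05
eef_pos: [0.4572, 0.2348, 0.1656]
ee_rot: [-3.141, 0.0, -2.089]
force: [-0.3, -0.1, 0.3]
width: 0.0448
gripper_force: 0.0
top jar [([0.4935, 0.3005, 0.0532], 0.51)]
top handle_top [([0.4934, 0.2975, 0.0585], 0.68)]
side jar [([0.4888, 0.2981, 0.0531], 0.73)]
side handle_top [([0.459, 0.2372, 0.1116], 0.92)]
```

View pics/side5.png

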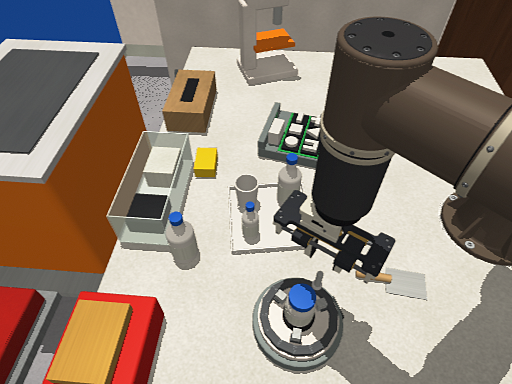

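The jar stands upright on the seat, cap at (302,298), with the handle at (319,280) below the gripper. I'll descend over the handle and grip it.

```bash
python3 -m creep '{"translation":[[0,0,-25],[0,0,-20],[0,0,-15],[0,0,-12],[0,0,-8],[0,0,0],[0,0,0]],"spin":[0,0,0,0,0,0,0],"gripper":[0.5,0.5,0.5,0.5,0.5,0.5,0.5]}' 10
python3 -m creep '{"translation":[[0,0,0],[0,0,0],[0,0,0],[0,0,0],[0,0,0],[0,0,0],[0,0,0]],"spin":[0,0,0,0,0,0,0],"gripper":[0.3,0.1,0.1,0.1,0.1,0.1,0.1]}' 10
```

```text
t: 15.05
eef_pos: [0.4571, 0.2347, 0.0859]
ee_rot: [-3.141, 0.0, -2.089]
force: [0.2, 0.5, -0.3]
width: 0.044
gripper_force: 0.0
t: 15.75
eef_pos: [0.4569, 0.2346, 0.0858]
ee_rot: [-3.142, 0.0, -2.089]
force: [-1.7, 0.3, 3.4]
width: 0.0134
gripper_force: 10.0
```

```bash
python3 -m creep '{"translation":[[-6.3,4.0,0],[-5.9,4.6,0],[-5.4,5.2,0],[0,0,0]],"spin":[-0.1,-0.1,-0.1,0],"gripper":[0.1,0.1,0.1,0.1]}' 12
python3 -m creep '{"translation":[[-4.9,5.7,0],[-4.3,6.2,0],[-3.6,6.6,0],[0,0,0]],"spin":[-0.1,-0.1,-0.1,0],"gripper":[0.1,0.1,0.1,0.1]}'
```

```text
t: 16.15
eef_pos: [0.4391, 0.2489, 0.0858]
ee_rot: [3.141, 0.001, -2.39]
force: [-2.1, 2.2, 3.8]
width: 0.0134
gripper_force: 12.0
t: 16.55
eef_pos: [0.4267, 0.2675, 0.0858]
ee_rot: [3.141, 0.001, -2.687]
force: [-1.7, 2.4, 2.5]
width: 0.0137
gripper_force: 12.0
```

```bash
python3 -m creep '{"translation":[[-1.6,3.4,0],[-1.4,3.5,0],[0,0,0]],"spin":[-0.05,-0.05,0],"gripper":[0.1,0.1,0.1]}'
python3 -m creep '{"translation":[[-1.2,3.5,0],[0,0,0]],"spin":[-0.05,0],"gripper":[0.1,0.1]}'
python3 -m creep '{"translation":[[-1.1,3.6,0],[0,0,0]],"spin":[-0.05,0],"gripper":[0.1,0.1]}'
```

```text
t: 16.85
eef_pos: [0.4241, 0.2737, 0.0858]
ee_rot: [-3.142, 0.001, -2.785]
force: [2.9, -1.1, 2.0]
width: 0.0133
gripper_force: 12.0
t: 17.05
eef_pos: [0.4232, 0.2761, 0.0857]
ee_rot: [-3.14, 0.0, -2.835]
force: [8.5, -5.6, 1.4]
width: 0.0135
gripper_force: 12.0
t: 17.25
eef_pos: [0.4227, 0.2779, 0.0857]
ee_rot: [-3.137, 0.0, -2.884]
force: [15.4, -13.2, 1.4]
width: 0.0137
gripper_force: 12.0
```

```bash
python3 -m creep '{"translation":[[1,2,0],[0,0,0]],"spin":[0,0],"gripper":[0.1,0.1]}'
python3 -m creep '{"translation":[[0,-1,0],[0,-1,0],[0,0,0]],"spin":[0,0,0],"gripper":[0.15,0.3,0.5]}'
python3 -m creep '{"translation":[[0,0,0],[0,0,10],[0,0,25],[0,0,35],[0,0,40],[0,0,0]],"spin":[0,0,0,0,0,0],"gripper":[0.5,0.5,0.5,0.5,0.5,0.5]}'
python3 -m creep '{"translation":[[0,-30,10],[0,-40,0],[0,-40,0],[0,-40,0],[0,-40,0],[0,-40,0],[0,0,0]],"spin":[0,0,0,0,0,0,0],"gripper":[0,0,0,0,0,0,0]}'
python3 - <<'E'
from fit import *
for c in ('top','side'):
  save(c,c+'6.png')
  for l in ('jar','handle_top','seat'):
    print(c,l,[(np.round(r['centre'],4).tolist(),round(r['confidence'],2)) for r in nets.pinpoint(c,l)[:2]])
im=cv2.imread('pics/side6.png')[240:380,230:370]; im2=cv2.imread('pics/top6.png')[170:280,100:210]
cv2.imwrite('pics/crop6.png',np.hstack([cv2.resize(im,(400,400)),cv2.resize(im2,(400,400))]))
E
```

```text
t: 17.45
eef_pos: [0.4228, 0.278, 0.0855]
ee_rot: [-3.135, -0.003, -2.884]
force: [11.5, -19.4, 6.9]
width: 0.0136
gripper_force: 12.0
t: 17.75
eef_pos: [0.4226, 0.2793, 0.0855]
ee_rot: [-3.141, -0.0, -2.884]
force: [0.7, 1.0, 0.9]
width: 0.0242
gripper_force: 0.0
t: 18.35
eef_pos: [0.4242, 0.2832, 0.2017]
ee_rot: [3.137, 0.008, -2.886]
force: [1.3, 0.2, -0.5]
width: 0.0435
gripper_force: 0.0
t: 19.05
eef_pos: [0.4211, 0.0476, 0.2058]
ee_rot: [3.141, -0.0, -2.89]
force: [1.3, 0.1, 0.2]
width: 0.0003
gripper_force: 0.0
top jar [([0.4965, 0.3008, 0.0547], 0.97)]
top handle_top [([0.4226, 0.2765, 0.1134], 0.72)]
top seat []
side jar [([0.4911, 0.2983, 0.0546], 0.95), ([0.5237, -0.0421, 0.0063], 0.2)]
side handle_top [([0.4247, 0.2747, 0.1135], 0.68), ([0.5646, -0.2571, 0.0347], 0.54)]
side seat [([0.4907, 0.2996, 0.0528], 0.8)]
```

View pics/crop6.png

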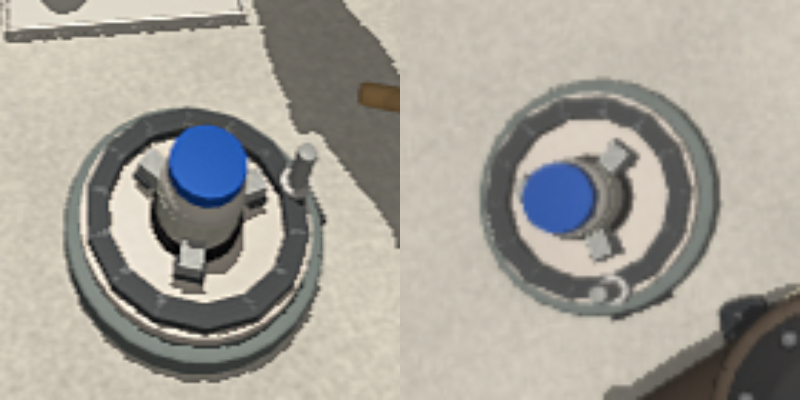

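All three jaws touch the jar, which stands upright and central, and the handle has swung to about (.424,.276), a sleeve turn of roughly 0.75. Now to the square key.

```bash
python3 -m creep '{"translation":[[12,-47,0],[12,-47,0],[12,-47,0],[12,-47,0],[12,-47,0],[12,-47,0],[12,-47,0],[0,0,0]],"spin":[-0.067,-0.067,-0.067,-0.067,-0.067,-0.067,-0.067,0],"gripper":[0,0,0,0,0,0,0,0]}'
python3 -m creep '{"translation":[[0,0,-40],[0,0,-40],[0,0,-35],[0,0,-15],[0,0,0],[0,0,0]],"spin":[0,0,0,0,0,0],"gripper":[0,0,0,0,0,0]}'
python3 - <<'E'
from fit import *
save('side','side7.png');save('top','top7.png')
im=cv2.imread('pics/side7.png')[60:200,210:370]; im2=cv2.imread('pics/top7.png')[160:290,290:420]
cv2.imwrite('pics/crop7.png',np.hstack([cv2.resize(im,(400,400)),cv2.resize(im2,(400,400))]))
E
```

```text
t: 20.25
eef_pos: [0.5071, -0.2823, 0.2041]
ee_rot: [-3.141, -0.002, 2.92]
force: [-0.4, 0.3, 0.1]
width: 0.0007
gripper_force: 0.0
t: 20.85
eef_pos: [0.5068, -0.2778, 0.0759]
ee_rot: [-3.141, -0.0, 2.927]
force: [-0.3, -0.6, 1.0]
width: 0.0002
gripper_force: 0.0
```

View pics/crop7.png

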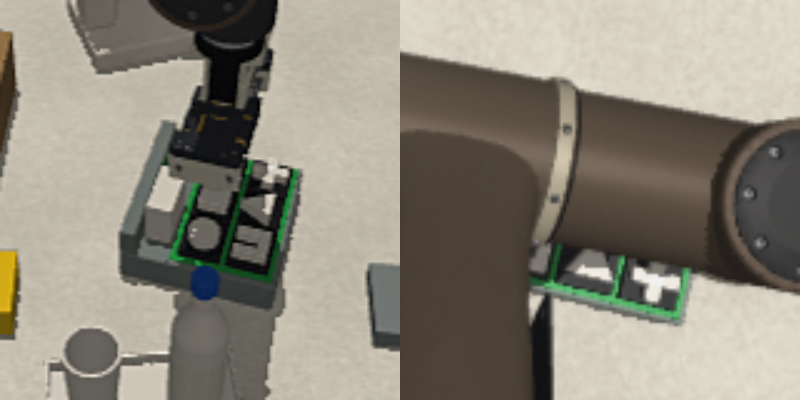

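The gripper tip is over the square key (crop ~(215,185)); tip box and round key are clear. Shift slightly and press.

```bash
python3 -m creep '{"translation":[[-2,-5.5,0],[0,0,-12],[0,0,-5],[0,0,-4],[0,0,0]],"spin":[0,0,0,0,0],"gripper":[0,0,0,0,0]}'
python3 -m creep '{"translation":[[0,0,-3],[0,0,0]],"spin":[0,0],"gripper":[0,0]}'
python3 -m creep '{"translation":[[0,0,-2],[0,0,0],[0,0,0]],"spin":[0,0,0],"gripper":[0,0,0]}'
```

```text
t: 21.45
eef_pos: [0.5036, -0.2838, 0.0539]
ee_rot: [-3.141, -0.001, 2.925]
force: [-1.6, 0.4, 1.9]
width: 0.0006
gripper_force: 1.4
t: 21.65
eef_pos: [0.5038, -0.2838, 0.0515]
ee_rot: [-3.141, -0.001, 2.925]
force: [-2.7, 1.0, 3.4]
width: 0.0004
gripper_force: 2.1
t: 21.95
eef_pos: [0.5039, -0.2838, 0.0503]
ee_rot: [-3.141, -0.0, 2.926]
force: [-5.5, 0.7, 9.6]
width: 0.0003
gripper_force: 4.7
```

Fully down (9.6 N, z 50.3 mm). Now release, move to the cross and press it.

```bash
python3 -m creep '{"translation":[[0,0,10],[0,0,20],[0,0,0]],"spin":[0,0,0],"gripper":[0,0,0]}'
python3 -m creep '{"translation":[[-22,-16,0],[-22,-16,0],[-23,-16,0],[0,0,0],[0,0,0]],"spin":[0,0,0,0,0],"gripper":[0,0,0,0,0]}'
python3 -m creep '{"translation":[[0,0,-15],[0,0,-6],[0,0,0]],"spin":[0,0,0],"gripper":[0,0,0]}'
```

```text
t: 22.25
eef_pos: [0.5063, -0.2842, 0.0823]
ee_rot: [-3.141, 0.005, 2.926]
force: [0.8, 0.4, -0.1]
width: 0.0006
gripper_force: 0.0
t: 22.75
eef_pos: [0.4372, -0.3321, 0.0797]
ee_rot: [3.142, 0.001, 2.924]
force: [-0.0, -0.1, 0.1]
width: 0.0006
gripper_force: 0.0
t: 23.05
eef_pos: [0.4371, -0.3311, 0.0576]
ee_rot: [3.141, -0.002, 2.926]
force: [-0.1, 1.1, 0.5]
width: 0.0004
gripper_force: 0.0
```

```bash
python3 -m creep '{"translation":[[0,0,-3],[0,0,-3],[0,0,0]],"spin":[0,0,0],"gripper":[0,0,0]}'
python3 -m creep '{"translation":[[0,0,-3],[0,0,0],[0,0,0]],"spin":[0,0,0],"gripper":[0,0,0]}'
```

```text
t: 23.35
eef_pos: [0.4379, -0.3317, 0.0528]
ee_rot: [-3.142, 0.001, 2.926]
force: [0.2, 1.9, 3.5]
width: 0.0
gripper_force: 1.7
t: 23.65
eef_pos: [0.4379, -0.3317, 0.0503]
ee_rot: [-3.141, 0.002, 2.926]
force: [0.7, 4.1, 7.1]
width: 0.0006
gripper_force: 3.7
```

```bash
python3 -m creep '{"translation":[[0,0,-0.5],[0,0,0]],"spin":[0,0],"gripper":[0,0]}'
python3 -m creep '{"translation":[[0,0,10],[0,0,20],[0,0,0]],"spin":[0,0,0],"gripper":[0,0,0]}'
python3 -m creep '{"translation":[[4,20,0],[4,20,0],[4,20,0],[0,0,0],[0,0,0]],"spin":[0,0,0,0,0],"gripper":[0,0,0,0,0]}'
python3 -m creep '{"translation":[[0,0,-15],[0,0,-6],[0,0,0]],"spin":[0,0,0],"gripper":[0,0,0]}'
python3 -m creep '{"translation":[[0,0,-3],[0,0,-3],[0,0,0]],"spin":[0,0,0],"gripper":[0,0,0]}'
python3 -m creep '{"translation":[[0,0,-3],[0,0,0],[0,0,0]],"spin":[0,0,0],"gripper":[0,0,0]}'
```

```text
t: 23.85
eef_pos: [0.4378, -0.3318, 0.0502]
ee_rot: [-3.141, 0.002, 2.926]
force: [-1.1, 5.4, 12.2]
width: 0.0006
gripper_force: 5.7
t: 24.15
eef_pos: [0.4383, -0.3325, 0.0815]
ee_rot: [-3.141, 0.003, 2.926]
force: [0.7, 0.5, 0.1]
width: 0.0005
gripper_force: 0.0
t: 24.65
eef_pos: [0.449, -0.2716, 0.079]
ee_rot: [-3.142, -0.0, 2.926]
force: [1.0, 0.2, 0.4]
width: 0.0002
gripper_force: 0.0
t: 24.95
eef_pos: [0.4482, -0.2721, 0.0571]
ee_rot: [-3.142, -0.002, 2.925]
force: [-0.1, 0.6, 0.3]
width: 0.0004
gripper_force: 0.0
t: 25.25
eef_pos: [0.4491, -0.2722, 0.0522]
ee_rot: [-3.141, 0.0, 2.925]
force: [-1.1, -3.5, 4.0]
width: 0.0002
gripper_force: 1.8
t: 25.55
eef_pos: [0.4492, -0.2722, 0.0502]
ee_rot: [-3.141, 0.001, 2.926]
force: [-4.8, -1.8, 12.0]
width: 0.0004
gripper_force: 6.1
```

```bash
python3 -m creep '{"translation":[[0,0,10],[0,0,20],[0,0,0]],"spin":[0,0,0],"gripper":[0,0,0]}'
python3 -m creep '{"translation":[[14,-23.5,0],[14,-23.5,0],[14,-24,0],[0,0,0],[0,0,0]],"spin":[0,0,0,0,0],"gripper":[0,0,0,0,0]}'
python3 -m creep '{"translation":[[0,0,-15],[0,0,-6],[0,0,0]],"spin":[0,0,0],"gripper":[0,0,0]}'
python3 -m creep '{"translation":[[0,0,-3],[0,0,-3],[0,0,0]],"spin":[0,0,0],"gripper":[0,0,0]}'
python3 -m creep '{"translation":[[0,0,-3],[0,0,0],[0,0,0]],"spin":[0,0,0],"gripper":[0,0,0]}'
```

```text
t: 25.85
eef_pos: [0.4508, -0.2719, 0.0815]
ee_rot: [3.142, 0.004, 2.926]
force: [0.8, -1.0, 0.7]
width: 0.0006
gripper_force: 0.0
t: 26.35
eef_pos: [0.4907, -0.3426, 0.0782]
ee_rot: [3.141, -0.001, 2.924]
force: [-0.5, 1.2, 0.7]
width: 0.0006
gripper_force: 0.0
t: 26.65
eef_pos: [0.4902, -0.3418, 0.0572]
ee_rot: [3.141, -0.002, 2.926]
force: [-0.2, -0.0, -0.3]
width: 0.0003
gripper_force: 0.0
t: 26.95
eef_pos: [0.4913, -0.3425, 0.0523]
ee_rot: [3.141, 0.0, 2.926]
force: [0.2, 2.2, 3.6]
width: 0.0005
gripper_force: 1.8
t: 27.25
eef_pos: [0.4914, -0.3426, 0.0502]
ee_rot: [-3.141, 0.001, 2.926]
force: [-2.0, 4.9, 12.1]
width: 0.0005
gripper_force: 5.7
```

Fully down. Release, retreat upward and check.

```bash
python3 -m creep '{"translation":[[0,0,10],[0,0,30],[0,0,40],[0,0,40],[0,0,20],[0,0,0],[0,0,0],[0,0,0]],"spin":[0,0,0,0,0,0,0,0],"gripper":[0,0,0,0,0,0,0,0]}'
python3 - <<'E'
from fit import *
for c in ('top','side'):
  save(c,c+'8.png')
  for l in ('jar','handle_top','tip_box','tall_bottle'):
    print(c,l,[(np.round(r['centre'],4).tolist(),round(r['confidence'],2)) for r in nets.pinpoint(c,l)[:1]])
E
```

```text
t: 28.05
eef_pos: [0.4904, -0.3425, 0.188]
ee_rot: [3.141, -0.002, 2.925]
force: [-1.1, -0.3, -0.1]
width: 0.0003
gripper_force: 0.0
top jar [([0.4942, 0.3023, 0.0553], 0.89)]
top handle_top [([0.4242, 0.2734, 0.1084], 0.9)]
top tip_box []
top tall_bottle [([0.5242, -0.0391, 0.0043], 0.58)]
side jar [([0.4912, 0.3012, 0.0533], 0.77)]
side handle_top [([0.4251, 0.2708, 0.1141], 0.96)]
side tip_box [([0.568, -0.2581, 0.0361], 0.88)]
side tall_bottle [([0.5231, -0.0405, 0.0028], 0.77)]
```

View pics/side8.png

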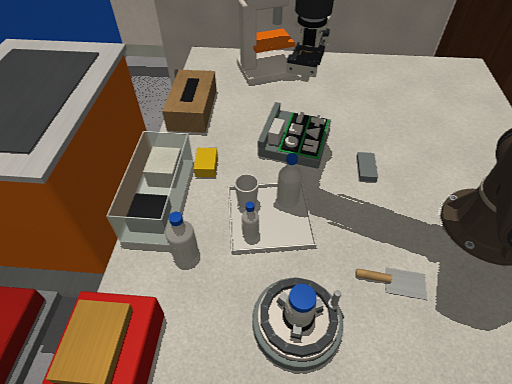

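The jar (302,298) is clamped upright, the bystanders haven't moved, and the arm is clear of everything. Handing in.

```bash
python3 -c "
from station import arm
print(arm.job_done())"
```

```text
the job is handed in; nothing more can be done
None
```

The job is handed in, with no verdict returned: the jar stands upright, clamped in the chuck, and the square, cross, triangle and bar keys were each pressed fully down in order and released.

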